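Catch the falling cover of a tube cooling block and lower it shut

ROBOT

A 6-joint arm with a two-finger parallel gripper is mounted at the origin on the work surface. World frame = base frame: x ahead of the robot, y to its left, z up, the work surface at z = 0. Lengths are in mm, angles in rad, forces in N, time in s.
With the tool pointing down it reaches from about 375 to 925 mm from the base axis. Payload 5.7 kg.
Tool frame: the origin (TCP) lies on the front face of the gripper's body, between the roots of the fingers; the fingertips stand 80 mm ahead of it and the grasp point (between the pads) lies 61 mm ahead of it; z points along the fingers, y is the line along which they close (so a half turn about z gives the same grasp; the last joint's range is limited). The gripper opens to 88 mm and grips with 3 to 60 N. Pads are 20 mm wide; open, the fingers measure 115 mm over their backs; the gripper's body (75 mm by 178 mm) begins 61 mm behind the grasp point.
Start: joints at [1.027, 0.359, 1.51, -0, 1.272, -0.115], TCP at [249.461, 545.657, 302.623] pointing down, gripper open.
Joint ranges: [-2.97, 2.97], [-1.01, 2.36], [0.21, 2.38], [-0.96, 4.11], [0.2, 2.71], [-2.98, 2.98]. Speed limits (rad/s): [2.39, 2.39, 3.14, 3.14, 3.14, 3.14].

INTERFACE

Orientations are given as a unit quaternion [w, x, y, z].
In Python, from plant import arm, viewer, job_done, nets gives the robot as it stands.
- The arm moves only by the tool jog_arm, never from a script. Its argument "commands" is a list of rows, each a list of 4 numbers: the shift along the tool's x, y, z in cm, then the turn about the tool's z in rad. A call has 1 to 20 rows; each row shifts and turns the commanded pose from where the row before left it, along the tool's axes as they then stand; what a row does not reach is not made up. A row lasts 1/12 s, in which the tool goes at most 41.7 mm and 7.16 degrees, less where a joint would pass 70% of its speed; a pose out of reach is approached as far as the arm can. A call with a gripper value outside its range is refused whole. "jaw" is the closure, from 0 (fully open) to 1 (shut), set as the call begins (left out, the last holds). The fingers move at their own pace and stop on an object; "force" is the grip in N (left out, the last holds). Time passes only in rows, so rows that do not move let the fingers close. It gives the time, the measured TCP pose, the force, the opening and the grip force at its end, in the units of the state.
- arm.sense(): the state, without advancing time (a new reading comes with each control period).
- viewer.get_image(name): name is "scene" or "top"; returns (picture, depth): 420x560x3 uint8, blue, green, red; 420x560 float32, mm along the optical axis (not along the pixel's ray), 0 where there is no reading.
- viewer.calibration(name): a dict with "fx", "fy", "cx", "cy" (pixels), "D" ([k1, k2, p1, p2, k3] as OpenCV has them; the pictures are not rectified), "origin" and "orientation" of the camera in the world. Camera axes: x right, y down, z forward; pixel columns grow to the right and rows downward; lengths in mm; the calibration is good to about 2 mm. A picture is of the moment at which its call begins. calibration takes no time and is no camera call.
- job_done(): hands the job in; it is judged then, once.
Trained networks look in the newest picture that a camera, given by its name, has taken for a name from the list of things; names that differ only in an ending like _2 or _b are one class to them, and where a whole thing is asked for, a point or a joint stands for the part that bears it (a point fixed in the world has none). Each returns a list of dicts, best first, with "confidence" (0 to 1); they miss things now and then, are a little off and sometimes report something else, mostly with a low value. They report only what shows in the picture. A call takes as long as a camera call.
- nets.find_in(camera, label): "box" ([left, top, right, bottom] in pixels, round what is visible of it).
- nets.silhouettes(camera, label): "mask" (420x560 bool, what is visible of it) and "box" ([left, top, right, bottom] in pixels, round what is visible of it).
The state is a dict: "t": time; "joints": joint angles; "joint_vel": joint speeds; "tau": joint torques, N m; "position": TCP position; "ee_rot": TCP orientation; "ft_force": force on the tool from outside, world axes, zero at the start; "torque": the same for the moment, N m; "width": finger opening in mm; "finger_force": force on a finger pad.
Only numpy, scipy, OpenCV 4.12 (cv2) and the standard library are available. Lean on these libraries where they do the work, as an engineer would, in place of code of your own. Each camera call takes 0.05 s, during which the arm holds its last target. There are 200 camera calls.

TASK

The cover of the little tube cooler stands open, leaning back, and its damper is worn. Tip it forward past upright with a fingertip from behind and let go so that it falls by itself, then catch it from below on the outside of the fingers while it is still well open, and lower it gently until it is fully shut, without letting it slam. Do not grip the cover or anything else, leave the tubes and the things on the bench where they are, and finish with the hand clear of everything.

Things in the scene. Friction and masses are not known exactly. Their poses are not given: they have to be found in the camera images.
- cooler: Fixed white cooling block, an open-topped box 115 (x) x 180 (y) x 90 mm high, short tubes inside below its rim. Origin: centre of its underside, on the bench. Its x axis points from its front (display, buttons; nearest the robot) to its hinge side; z up; turned by up to 0.3 rad. Hinge axis along its y, 57.5 mm from the origin in +x, 90.5 mm up.
- cover (a joint): Hinge of the cover: 0 shut, flat on the rim; pi/2 upright; 1.8 its stop, leaning back away from the robot, where its weight keeps it at the start. Below about 1.53 it falls shut by itself against a worn damper, at roughly 0.8*cos(angle) rad/s (0.6 to 1.0, mass varies): about 2.5 s from 1.4 to 0.4. Left alone it slams. A few newtons at its free edge move it.
- cover_hinge (a point): Middle of the hinge axis, level with the cover's underside; it stays put. The cover is a flat plate 115 mm long, 180 mm wide and 9 mm thick (white underside, grey outside), and in the middle of its free end a tab 80 mm wide, just as thick, sticks out a further 25 mm.
- cover_tab (a point): Middle of the front edge of the tab, on the underside, 140 mm from the hinge axis. Shut, the tab overhangs the cooler's front wall by 25 mm, its underside 90.5 mm above the bench, free below. Open, this point is the top of the tab on the side facing the robot.
- tube_a: Loose small tube, 11 mm diameter, 42 mm long with a 15 mm cap, standing in a hole of the block near its front. Origin: its foot, 20 mm above the bench.
- tube_b: The same, in a hole near the hinge side.
- rack: Loose green tube rack 70 x 110 x 46 mm, left of the cooler. Origin: centre of underside.
- bottle: Loose white bottle, 60 mm diameter, 130 mm high, right of the cooler. Origin: centre of underside.
- timer: Loose flat white timer 50 x 65 x 18 mm, in front of the cooler and to its left. Origin: centre of underside.
- beaker: Loose glass beaker, 68 mm diameter, 85 mm high, further out to one side. Origin: centre of underside.
- tipbox: Loose blue and white pipette tip box 85 x 120 x 91 mm, further out on the other side. Origin: centre of underside.

How it is judged:
By the outcome, as a careful person would: the job done as asked, in the order asked, and still so for the second after the job is handed in, with the robot touching nothing.
It also fails if it takes over 45 s, if anything falls off the work surface, if the arm or the gripper's body presses on something with over 40 N, if the wrist force passes 120 N, or if a joint passes its speed limit or range.

## Working session

There is one attempt and no reset: what is moved stays moved. The work goes in short steps, Python scripts to look and compute and a tool call to move; the robot and the scene stay as the last step left them, time stands still between calls to the robot, and variables do not carry over. Pictures are saved under pics/ and viewed, at most 10 in all, crops included, and the job is handed in when it is done.

Besides the shell and the picture viewer there is one more tool, called after "Request:" as a command line: name --pt "numbers of a row" for each row, then --argument value for the rest. jog_arm: Moves the arm, as the interface text tells. Its arguments: {"type":"object","properties":{"commands":{"type":"array","items":{"type":"array","items":{"type":"number"}}},"jaw":{"type":"number"},"force":{"type":"number"}},"required":["commands"]}

```bash
ls; mkdir -p pics
cat > h.py <<'E'
import numpy as np, cv2
from scipy.spatial.transform import Rotation as R
from plant import arm, viewer, job_done, nets
def cal(n):
    c=viewer.calibration(n); K=np.array([[c['fx'],0,c['cx']],[0,c['fy'],c['cy']],[0,0,1.]])
    q=c['orientation']; return K,np.array(c['D'],float),np.array(c['origin'],float),R.from_quat([q[1],q[2],q[3],q[0]]).as_matrix()
def cloud(n,depth):
    K,D,o,M=cal(n); h,w=depth.shape
    uv=np.stack(np.meshgrid(np.arange(w),np.arange(h)),-1).reshape(-1,1,2).astype(np.float64)
    r=cv2.undistortPoints(uv,K,D).reshape(h,w,2)
    P=np.concatenate([r,np.ones((h,w,1))],-1)*depth[...,None]
    return P@M.T+o
def proj(n,P):
    K,D,o,M=cal(n); return cv2.projectPoints((np.asarray(P,float).reshape(-1,3)-o)@M,np.zeros(3),np.zeros(3),K,D)[0].reshape(-1,2)
E
python3 - <<'E'
from h import *
for n in ("scene","top"):
    im,d=viewer.get_image(n); cv2.imwrite(f"pics/{n}0.png",im); np.save(f"{n}0.npy",d)
    print(n,cal(n)[2],cal(n)[3][:,2])
    P=cloud(n,d)
    for l in ("cooler","cover","rack","bottle","timer","beaker","tipbox"):
        try:
            s=nets.silhouettes(n,l)
            if s:
                m=s[0]['mask']&(d>0); Q=P[m]
                print(l,round(s[0]['confidence'],2),np.round(s[0]['box']),np.percentile(Q,[3,50,97],axis=0).round().tolist())
                np.save(f"m_{n}_{l}.npy",m)
        except Exception as e: print(l,e)
print(arm.sense())
E
```

```text
pics
scene [1204.05969531 -342.62674662  922.47851018] [-0.59935323  0.30107711 -0.74170633]
cooler 0.61 [266. 197. 358. 267.] [[541.0, -57.0, 8.0], [654.0, 19.0, 75.0], [693.0, 117.0, 222.0]]
cover 0.67 [289. 203. 359. 258.] [[659.0, -47.0, 92.0], [680.0, 32.0, 165.0], [695.0, 121.0, 225.0]]
rack 0.65 [344. 203. 379. 238.] [[588.0, 151.0, 7.0], [632.0, 207.0, 30.0], [645.0, 251.0, 47.0]]
bottle 0.83 [255. 247. 283. 288.] [[600.0, -146.0, -1.0], [676.0, -123.0, 77.0], [690.0, -90.0, 130.0]]
timer 0.66 [309. 186. 335. 201.] [[443.0, 119.0, 2.0], [468.0, 175.0, 17.0], [534.0, 205.0, 88.0]]
beaker 0.88 [391. 150. 413. 180.] [[476.0, 422.0, 5.0], [512.0, 447.0, 57.0], [538.0, 486.0, 83.0]]
tipbox 0.79 [108. 262. 162. 317.] [[512.0, -499.0, 9.0], [572.0, -442.0, 81.0], [589.0, -386.0, 91.0]]
top [ 434.64460482   18.67646286 1080.18038028] [ 0.1009221  -0.01256316 -0.99481501]
cooler 0.82 [219. 121. 311. 218.] [[538.0, -49.0, 44.0], [639.0, 37.0, 86.0], [687.0, 121.0, 222.0]]
cover 0.75 [220. 123. 307. 161.] [[652.0, -44.0, 93.0], [671.0, 40.0, 165.0], [692.0, 124.0, 226.0]]
rack 0.68 [174
[... 477 characters left out ...]
82.0, 92.0]]
{'t': 0.8, 'joints': array([ 1.02691129e+00,  3.58768011e-01,  1.51038440e+00,  1.31893529e-05,
        1.27249211e+00, -1.15101189e-01]), 'joint_vel': array([-0.0009934 , -0.00073129,  0.00046242, -0.00052271, -0.0003763 ,
       -0.00122448]), 'tau': array([-1.06221054e-03, -5.15255284e+01, -2.71117669e+01,  6.73973188e-02,
        2.44909816e-02, -2.89791649e-05]), 'position': array([249.45635996, 545.67007259, 302.64778918]), 'ee_rot': array([-1.43566680e-05,  2.12755205e-01,  9.77105533e-01, -2.25025159e-05]), 'ft_force': array([-0.27538643, -0.0847827 , -0.69787302]), 'torque': array([-0.01504542,  0.05387054,  0.0383409 ]), 'finger_force': 0.0, 'width': 87.80912346206794}
```

```bash
cat > fit.py <<'E'
from h import *
from scipy.optimize import least_squares
def fitangle(Q): pass
P=[]
for n in ("scene","top"):
    C=cloud(n,np.load(n+"0.npy")); m=np.load(f"m_{n}_cover.npy")
    m=cv2.erode(m.astype(np.uint8),np.ones((3,3)))>0
    Q=C[m]; Q=Q[(Q[:,2]>105)&(Q[:,2]<232)]; 
    for _ in range(6):
        c=Q.mean(0); nn=np.linalg.svd(Q-c,full_matrices=False)[2][2]; r=(Q-c)@nn; Q=Q[abs(r)<max(4,2*r.std())]
    nn*=np.sign(-nn[0]); yaw=np.arctan2(-nn[1],-nn[0]); print(n,len(Q),c.round(1),nn.round(3),'yaw',yaw,'th',np.pi/2+np.arcsin(-nn[2]),r.std())
    ez=np.array([-np.sin(yaw),np.cos(yaw),0]); 
    e=Q@ez; print(' y range',e.min(),e.max(), 'mid', (e.min()+e.max())/2, 'zmax',Q[:,2].max())
    top=Q[Q[:,2]>214]; print(' tab',len(top),(top@ez).min(),(top@ez).max(), top.mean(0).round(1))
    # point on plane at z=90.5
    ex=np.array([np.cos(yaw),np.sin(yaw),0]); d=nn@c; s=(d-nn[2]*90.5-0)/(nn@ex); print(' hinge u',s)
    # cooler rim front, top-plane
    mc=np.load(f"m_{n}_cooler.npy")&~np.load(f"m_{n}_cover.npy"); G=C[mc]; G=G[(G[:,2]>84)&(G[:,2]<96)]
    print(' rim u',np.percentile(G@ex,[1,50,99]),'v',np.percentile(G@ez,[1,99]))
    rect=cv2.minAreaRect(G[:,:2].astype(np.float32)); print(' rect',rect)
a=cv2.resize(cv2.imread("pics/scene0.png")[130:340,90:440],None,fx=2.2,fy=2.2); cv2.imwrite("pics/s0c.png",a)
E
python3 fit.py
```

```text
scene 1002 [681.2  34.1 167. ] [-0.971 -0.093  0.219] yaw 0.09501354269096904 th 1.350401468470331 1.094635373050019
 y range -113.52827026356555 59.9860288976028 mid -26.771120682981373 zmax 226.95047637801315
 tab 99 -63.37754585239223 14.448814901150275 [692.7  40.  222. ]
 hinge u 664.2528331752085
 rim u [540.6291114  549.87004256 667.34157604] v [-112.85981522   66.67621903]
 rect ((604.2770385742188, 34.166683197021484), (128.9695281982422, 180.7220916748047), 4.373215198516846)
top 2120 [671.2  39.9 166.8] [-0.969 -0.085  0.231] yaw 0.08718157593644629 th 1.3375851933972975 0.9590615972080379
 y range -107.56680209213104 70.21252303319129 mid -18.677139529469876 zmax 229.75835766021282
 tab 191 -57.886268535940495 19.512136327452012 [684.6  41.5 222.9]
 hinge u 653.9866597226406
 rim u [539.2808236  595.72428464 653.69237186] v [-107.39215881   71.48736618]
 rect ((596.1316528320312, 33.869014739990234), (116.0091781616211, 180.42555236816406), 4.5776848793029785)
```

View pics/top0.png

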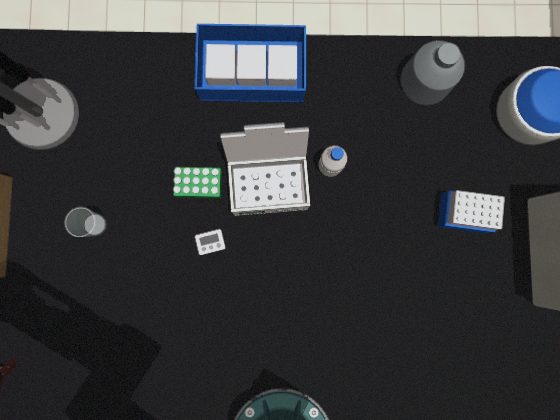

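Run:
```python
from h import *
C=cloud("top",np.load("top0.npy"))
for nm,(a,b,c,d) in dict(box=(190,20,310,105),jug=(400,38,466,106),drum=(495,65,559,145),left=(0,60,80,150),bl=(0,170,12,280)).items():
    Q=C[b:d,a:c].reshape(-1,3); Q=Q[Q[:,2]>15]; print(nm,np.percentile(Q,[2,98],axis=0).round().tolist())
```

```text
box [[818.0, -47.0, 18.0], [977.0, 204.0, 82.0]]
jug [[818.0, -404.0, 20.0], [920.0, -299.0, 152.0]]
drum [[713.0, -627.0, 21.0], [873.0, -533.0, 118.0]]
left [[703.0, 520.0, 15.0], [851.0, 662.0, 261.0]]
bl [[394.0, 657.0, 15.0], [617.0, 663.0, 47.0]]
```

View pics/s0c.png

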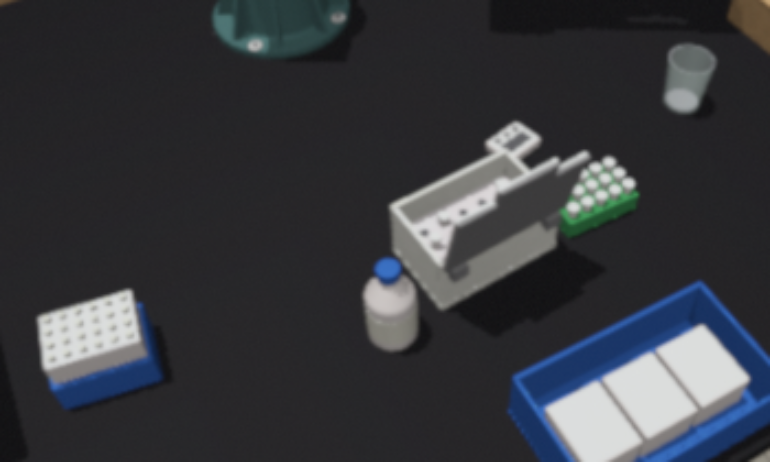

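Request:
jog_arm --pt "0 0 -0.5 0.1175" --pt "0 0 -0.5 0.1175" --pt "0 0 -0.5 0.1175" --pt "0 0 -0.5 0.1175" --pt "0 0 -0.5 0.1175" --pt "0 0 -0.5 0.1175" --pt "0 0 -0.5 0.1175" --pt "0 0 -0.5 0.1175" --pt "0 0 -0.5 0.1175" --jaw 1 --force 20

```text
t: 1.55
position: [249.5, 545.6, 347.9]
ee_rot: [-0.0, 0.679, 0.734, -0.0]
ft_force: [0.1, -0.1, -1.1]
width: 31.4
finger_force: 0.0
```

Request:
jog_arm --pt "-2.7 2.2 0 0" --pt "-2.7 2.2 0 0" --pt "-2.7 2.2 0 0" --pt "-2.7 2.2 0 0" --pt "-2.7 2.2 0 0" --pt "-2.7 2.2 0 0" --pt "-2.7 2.2 0 0" --pt "-2.7 2.2 0 0" --pt "-2.7 2.2 0 0" --pt "-2.7 2.2 0 0" --pt "-2.7 2.2 0 0" --pt "-2.7 2.2 0 0" --pt "-2.7 2.2 0 0" --pt "-2.7 2.2 0 0" --pt "-2.7 2.2 0 0" --pt "-2.7 2.2 0 0" --pt "-2.7 2.2 0 0" --pt "-2.7 2.2 0 0" --pt "-2.7 2.2 0 0" --pt "-2.7 2.2 0 0"

```text
t: 3.22
position: [734.5, 43.3, 347.6]
ee_rot: [-0.0, 0.677, 0.736, -0.0]
ft_force: [0.1, 0.8, 0.3]
width: 0.3
finger_force: 0.0
```

Request:
jog_arm --pt "0 0 1.05 0" --pt "0 0 1.05 0" --pt "0 0 1.05 0" --pt "0 0 1.05 0" --pt "0 0 1.05 0" --pt "0 0 1.05 0" --pt "0 -0.7 0 0" --pt "0 -0.7 0 0" --pt "0 -0.7 0 0" --pt "0 -0.4 0 0" --pt "0 -0.4 0 0" --pt "0 -0.4 0 0" --pt "0 -0.4 0 0" --pt "0 -0.4 0 0" --pt "0 -0.4 0 0" --pt "0 -0.4 0 0" --pt "0 -0.4 0 0" --pt "0 -0.3 0 0" --pt "0 0 0 0"

```text
t: 4.8
position: [676.7, 40.0, 284.4]
ee_rot: [-0.0, 0.677, 0.736, -0.001]
ft_force: [1.0, 0.8, -0.3]
width: 0.7
finger_force: 0.0
```

```bash
cat > look.py <<'E'
import sys
from h import *
# cover angle from depth: underside/back points in cooler frame s (from hinge), v, z
a=.085; ex=np.array([np.cos(a),np.sin(a),0]); ey=np.array([-np.sin(a),np.cos(a),0])
for n in sys.argv[2:]:
    im,d=viewer.get_image(n); cv2.imwrite(f"pics/{n}_{sys.argv[1]}.png",im)
    C=cloud(n,d); s=C@ex-654.5; v=C@ey+17.5; z=C[...,2]-90.5
    m=(d>0)&(((v>20)&(v<82))|((v<-20)&(v>-82)))&(s<70)&(s>-125)&(z<150)&(z>12)
    th=np.arctan2(z[m],-s[m]); r=np.hypot(z[m],s[m])
    k=(r>50)&(r<118); print(n,k.sum(),'th pct',np.percentile(th[k],[5,25,50,75,95]).round(3), 'r',r[k].mean())
S=arm.sense(); p=S['position']; print(S['t'],'s',p@ex-654.5,'v',p@ey+17.5,'z',p[2],'F',S['ft_force'].round(2))
E
python3 look.py 1 scene top
```

```text
scene 487 th pct [1.646 1.694 1.715 1.742 1.786] r 84.92548088711445
top 366 th pct [1.594 1.599 1.604 1.616 1.665] r 94.1654214480942
4.9 s 23.75696583296019 v -0.14431859090786503 z 284.431685001745 F [0.01 0.62 0.18]
```

Request:
jog_arm --pt "0 -0.4 0 0" --pt "0 -0.4 0 0" --pt "0 -0.4 0 0" --pt "0 -0.3 0 0" --pt "0 0.8 0 0" --pt "0 1.2 0 0"

```text
t: 5.4
position: [681.9, 40.5, 284.7]
ee_rot: [-0.0, 0.677, 0.736, -0.0]
ft_force: [0.1, -0.0, -0.5]
width: 0.4
finger_force: 0.0
```

```bash
python3 look.py 2 top
```

```text
top 207 th pct [1.474 1.478 1.482 1.515 1.55 ] r 98.43701228508291
5.45 s 31.44648526538549 v -0.29926267672766826 z 284.7819472777793 F [ 3.49 -0.26  0.99]
```

Request:
jog_arm --pt "0 0 -2.8 0" --pt "0 0 -2.8 0" --pt "0 -3 0 0" --pt "0 -3 0 0" --pt "0 -3 0 0" --pt "0 -3 0 0" --pt "0 0 2.2 0" --pt "0 0 2.2 0" --pt "0 0 2.2 0" --pt "0 0 1.9 0" --pt "0 0 0 0"

```text
t: 6.37
position: [560.8, 30.4, 252.1]
ee_rot: [-0.003, 0.677, 0.736, -0.002]
ft_force: [-1.0, 0.1, 0.1]
width: 0.6
finger_force: 0.0
```

```bash
python3 look.py 3 top scene
```

```text
Traceback (most recent call last):
  File "look.py", line 10, in <module>
    k=(r>50)&(r<118); print(n,k.sum(),'th pct',np.percentile(th[k],[5,25,50,75,95]).round(3), 'r',r[k].mean())
                                               ~~~~~~~~~~~~~^^^^^^^^^^^^^^^^^^^^^^^
IndexError: index -1 is out of bounds for axis 0 with size 0
```

```bash
python3 look.py 3 scene; sed -i 's/print(n,k.sum/k.any() and print(n,k.sum/' look.py
```

```text
scene 835 th pct [1.526 1.566 1.585 1.612 1.656] r 86.66564490441704
6.4667 s -91.047270753632 v -0.09251332680258884 z 255.39095220356623 F [ 1.31 -0.4   0.24]
```

Request:
jog_arm --pt "0 0 0 0" --pt "0 0 0 0" --pt "0 0 0 0" --pt "0 0 0 0" --pt "0 0 0 0" --pt "0 0 0 0" --pt "0 0 0 0" --pt "0 0 0 0"

```text
t: 7.13
position: [563.1, 30.3, 255.7]
ee_rot: [0.0, 0.677, 0.736, -0.0]
ft_force: [0.6, 0.2, -0.1]
width: 0.0
finger_force: 0.0
```

```bash
python3 look.py 4 scene
```

```text
scene 836 th pct [1.52  1.564 1.584 1.614 1.657] r 86.3753469701382
7.1833 s -90.90993206085102 v -0.15080349771006496 z 255.67692303155292 F [0.26 0.14 0.13]
```

Request:
jog_arm --pt "0 0 0 0" --pt "0 0 0 0" --pt "0 0 0 0" --pt "0 0 0 0" --pt "0 0 0 0" --pt "0 0 0 0" --pt "0 0 0 0" --pt "0 0 0 0" --pt "0 0 0 0" --pt "0 0 0 0"

```text
t: 8.02
position: [563.1, 30.3, 255.7]
ee_rot: [0.0, 0.677, 0.736, -0.0]
ft_force: [-0.3, 0.5, -0.3]
width: 0.3
finger_force: 0.0
```

```bash
python3 look.py 5 scene; python3 -c "
import cv2;a=cv2.imread('pics/scene_5.png')[140:300,220:420];cv2.imwrite('pics/c5.png',cv2.resize(a,None,fx=3.5,fy=3.5))"
```

```text
scene 835 th pct [1.516 1.565 1.586 1.611 1.654] r 86.78415630824327
8.0667 s -90.91286240074601 v -0.10739488550444065 z 255.64422568219902 F [-0.49 -0.69  0.47]
```

View pics/c5.png

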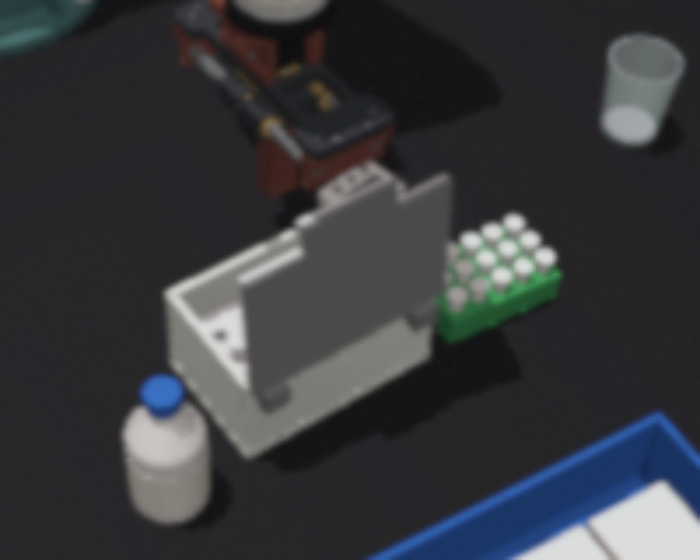

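Request:
jog_arm --pt "0 0 -2.8 0" --pt "0 0 -2.8 0" --pt "0 0 -2.8 0" --pt "0 3 0 0" --pt "0 3 0 0" --pt "0 3 0 0" --pt "0 3.2 0 0" --pt "0 0 1.9 0" --pt "0 0 1.9 0" --pt "0 0 1.7 0" --pt "0 0 0 0"

```text
t: 8.98
position: [682.7, 40.6, 280.4]
ee_rot: [-0.003, 0.677, 0.736, -0.002]
ft_force: [-0.8, -0.3, -0.6]
width: 0.3
finger_force: 0.0
```

```bash
python3 look.py 6 top
```

```text
top 216 th pct [1.474 1.478 1.482 1.515 1.548] r 97.76505582950794
9.0333 s 29.910985769123613 v 0.004031040120420215 z 282.4192006771673 F [ 0.21 -0.7  -0.02]
```

Request:
jog_arm --pt "0 -0.7 0 0" --pt "0 -0.7 0 0" --pt "0 -0.4 0 0" --pt "0 -0.35 0 0" --pt "0 -0.35 0 0" --pt "0 -0.35 0 0" --pt "0 0.6 0 0"

```text
t: 9.62
position: [660.9, 38.6, 285.2]
ee_rot: [-0.0, 0.677, 0.736, -0.0]
ft_force: [0.3, 0.2, -0.4]
width: 0.4
finger_force: 0.0
```

```bash
python3 look.py 7 top
```

```text
top 196 th pct [1.423 1.427 1.434 1.47  1.498] r 100.8400995912099
9.6667 s 9.390569422841963 v -0.20212933355109186 z 285.10996621626253 F [1.84 0.52 0.24]
```

Request:
jog_arm --pt "0 0.2 0 0" --pt "0 0 0 0"

```text
t: 9.83
position: [664.9, 38.9, 284.5]
ee_rot: [0.0, 0.677, 0.736, 0.0]
ft_force: [-0.1, 1.2, -1.0]
width: 0.3
finger_force: 0.0
```

```bash
python3 look.py 8 top
```

```text
top 170 th pct [1.412 1.414 1.428 1.461 1.484] r 103.70070799974386
9.8833 s 11.055933273872597 v -0.20452817334684426 z 284.43942948764584 F [-0.39  0.02  0.31]
```

Request:
jog_arm --pt "0 0 -2.8 0" --pt "0 0 -2.8 0" --pt "0 -3.6 0 0" --pt "0 -3.6 0 0" --pt "0 -3.6 0 0" --pt "0 0 2.2 0" --pt "0 0 2.2 0" --pt "0 0 2.2 0" --pt "0 0 2.2 0" --pt "0 0 0 0"

```text
t: 10.72
position: [554.1, 29.9, 248.8]
ee_rot: [-0.003, 0.677, 0.736, -0.002]
ft_force: [-0.6, -0.4, 0.8]
width: 0.5
finger_force: 0.0
```

```bash
python3 look.py 9 scene
```

```text
scene 964 th pct [1.377 1.409 1.43  1.456 1.504] r 85.5455314998307
10.7667 s -98.81962008738276 v 0.08174476248753137 z 250.8048119375732 F [-0.05 -0.1   0.2 ]
```

Request:
jog_arm --pt "0 0 0 0" --pt "0 0 0 0" --pt "0 0 0 0" --pt "0 0 0 0" --pt "0 0 0 0" --pt "0 0 0 0" --pt "0 0 0 0" --pt "0 0 0 0" --pt "0 0 0 0" --pt "0 0 0 0"

```text
t: 11.6
position: [556.5, 29.7, 252.6]
ee_rot: [-0.0, 0.677, 0.736, -0.0]
ft_force: [-0.2, 0.2, 0.2]
width: 0.6
finger_force: 0.0
```

```bash
python3 look.py 10 scene
```

```text
scene 1054 th pct [1.171 1.196 1.215 1.242 1.287] r 84.56525341332699
11.65 s -97.4063265596319 v -0.1366677534959706 z 252.6150479923054 F [-0.33 -0.63 -0.46]
```

Request:
jog_arm --pt "0 0 0 0" --pt "0 0 0 0" --pt "0 0 0 0" --pt "0 0 0 0" --pt "0 0 0 0" --pt "0 0 0 0" --pt "0 0 0 0"

```text
t: 12.23
position: [556.3, 29.7, 252.5]
ee_rot: [-0.0, 0.677, 0.736, -0.0]
ft_force: [-0.9, 0.1, -0.2]
width: 0.7
finger_force: 0.3
```

```bash
python3 look.py 11 scene
```

```text
scene 1103 th pct [0.948 0.972 0.991 1.019 1.063] r 83.92185083754808
12.2833 s -97.67844318915286 v -0.11762933376245854 z 252.48479514558215 F [-1.41  0.07  0.41]
```

Request:
jog_arm --pt "0 -0.3 0.25 0" --pt "0 -0.32 0.27 0" --pt "0 -0.31 0.28 0" --pt "0 -0.3 0.29 0" --pt "0 -0.3 0.3 0" --pt "0 -0.29 0.3 0" --pt "0 -0.29 0.31 0" --pt "0 -0.28 0.32 0" --pt "0 -0.27 0.33 0" --pt "0 -0.26 0.34 0" --pt "0 -0.24 0.35 0"

```text
t: 13.2
position: [524.8, 27.0, 218.9]
ee_rot: [-0.0, 0.677, 0.736, -0.0]
ft_force: [-0.6, -0.3, -0.2]
width: 0.4
finger_force: 0.2
```

```bash
python3 look.py 12 scene
```

```text
scene 1057 th pct [0.596 0.62  0.64  0.666 0.717] r 82.56692247145915
13.25 s -130.21822775042858 v -0.03214113141395458 z 218.20475484764714 F [-1.34  0.72 -1.39]
```

Request:
jog_arm --pt "0 -0.2 0.35 0" --pt "0 -0.19 0.36 0" --pt "0 -0.18 0.36 0" --pt "0 -0.17 0.37 0" --pt "0 -0.16 0.37 0" --pt "0 -0.14 0.38 0" --pt "0 -0.13 0.38 0" --pt "0 0 0 0"

```text
t: 13.92
position: [512.5, 26.1, 192.6]
ee_rot: [-0.001, 0.677, 0.736, -0.001]
ft_force: [-4.7, -0.6, 0.6]
width: 0.9
finger_force: 2.3
```

```bash
python3 look.py 13 scene;  python3 -c "
import cv2;a=cv2.imread('pics/scene_13.png')[140:300,220:420];cv2.imwrite('pics/c13.png',cv2.resize(a,None,fx=3.5,fy=3.5))"
```

```text
scene 983 th pct [0.381 0.403 0.423 0.45  0.496] r 82.49699408577341
13.9667 s -141.47074939602714 v -0.03907401664321597 z 192.91082005198825 F [-4.57 -0.05  0.07]
```

View pics/c13.png

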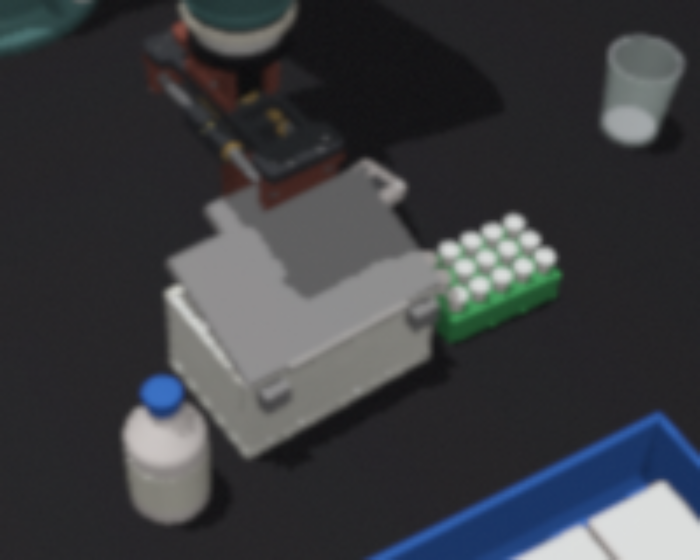

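Request:
jog_arm --pt "0 -0.05 0.18 0" --pt "0 -0.05 0.18 0" --pt "0 -0.05 0.18 0" --pt "0 -0.04 0.18 0" --pt "0 -0.04 0.18 0" --pt "0 -0.04 0.18 0" --pt "0 -0.04 0.18 0" --pt "0 -0.03 0.18 0" --pt "0 -0.03 0.18 0" --pt "0 -0.03 0.18 0"

```text
t: 14.8
position: [508.1, 25.7, 175.1]
ee_rot: [-0.001, 0.677, 0.736, -0.001]
ft_force: [-6.9, -1.6, 1.0]
width: 0.7
finger_force: 3.4
```

```bash
sed -i 's/r>50/r>75/; s/z>12/z>4/' look.py; python3 look.py 14 scene
```

```text
scene 573 th pct [0.249 0.266 0.28  0.298 0.926] r 95.49701010342386
14.85 s -146.1608554308296 v -0.038288344517276585 z 174.8284575267902 F [-6.31 -1.81 -0.17]
```

Request:
jog_arm --pt "0 -0.02 0.12 0" --pt "0 -0.02 0.12 0" --pt "0 -0.02 0.12 0" --pt "0 -0.02 0.12 0" --pt "0 -0.02 0.12 0" --pt "0 -0.015 0.12 0" --pt "0 -0.015 0.12 0" --pt "0 -0.015 0.12 0" --pt "0 -0.015 0.12 0" --pt "0 -0.01 0.12 0"

```text
t: 15.68
position: [506.1, 25.5, 163.0]
ee_rot: [-0.001, 0.677, 0.736, -0.001]
ft_force: [-7.6, -1.9, -0.2]
width: 0.4
finger_force: 3.7
```

```bash
python3 look.py 15 scene
```

```text
scene 553 th pct [0.161 0.18  0.193 0.214 0.887] r 95.58013861656532
15.7333 s -148.10999087228407 v -0.0336532320679801 z 162.82380883662478 F [-7.07 -1.5   0.47]
```

Request:
jog_arm --pt "0 -0.006 0.08 0" --pt "0 -0.006 0.08 0" --pt "0 -0.006 0.08 0" --pt "0 -0.006 0.08 0" --pt "0 -0.005 0.08 0" --pt "0 -0.005 0.08 0" --pt "0 -0.005 0.08 0" --pt "0 -0.004 0.08 0" --pt "0 -0.004 0.08 0" --pt "0 -0.004 0.08 0"

```text
t: 16.57
position: [505.1, 25.5, 154.9]
ee_rot: [-0.002, 0.677, 0.736, -0.002]
ft_force: [-8.2, -1.9, -0.2]
width: 0.3
finger_force: 4.0
```

```bash
sed -i 's/z>4/z>2/' look.py; python3 look.py 16 scene
```

```text
scene 554 th pct [0.102 0.12  0.135 0.153 0.958] r 95.96618828651278
16.6167 s -149.05101575221153 v -0.027188273320980727 z 154.7492420962678 F [-7.73 -1.71 -1.05]
```

Request:
jog_arm --pt "0 -0.002 0.08 0" --pt "0 -0.002 0.08 0" --pt "0 -0.002 0.08 0" --pt "0 -0.002 0.08 0" --pt "0 -0.001 0.08 0" --pt "0 -0.001 0.08 0" --pt "0 0 0.08 0" --pt "0 0 0.08 0" --pt "0 0 0.08 0" --pt "0 0 0.08 0"

```text
t: 17.45
position: [504.6, 25.5, 147.7]
ee_rot: [-0.002, 0.676, 0.736, -0.002]
ft_force: [-13.0, -1.4, 15.3]
width: 0.4
finger_force: 7.4
```

```bash
python3 look.py 17 scene
```

```text
scene 551 th pct [0.058 0.077 0.093 0.113 0.979] r 95.94846703796789
17.5 s -149.56891829057253 v 0.04287910882064949 z 147.6597821907323 F [-11.88  -2.    10.65]
```

Request:
jog_arm --pt "0 -0.1 0 0" --pt "0 -0.2 0 0" --pt "0 -0.5 0 0" --pt "0 -1 0 0" --pt "0 -2 0 0" --pt "0 -2 0 0" --pt "0 -1 -2 0" --pt "0 0 -3 0" --pt "0 0 -3 0" --pt "0 0 -3 0" --pt "0 0 -3 0" --pt "0 0 0 0" --pt "0 0 0 0" --pt "0 0 0 0"

```text
t: 18.67
position: [439.2, 19.8, 287.3]
ee_rot: [0.0, 0.677, 0.736, 0.0]
ft_force: [-0.7, 0.4, -1.3]
width: 0.3
finger_force: 0.0
```

```bash
python3 look.py 18 scene top;  python3 -c "
import cv2,numpy as np;a=cv2.imread('pics/scene_18.png')[140:300,220:420];b=cv2.imread('pics/top_18.png')[100:260,160:360];cv2.imwrite('pics/c18.png',cv2.resize(np.hstack([a,b]),None,fx=2,fy=2))"
```

```text
scene 489 th pct [0.054 0.072 0.084 0.098 0.121] r 95.2055416869588
top 804 th pct [0.071 0.088 0.103 0.119 0.143] r 92.55269757867534
18.7667 s -215.8711727535773 v 0.059535158167594915 z 286.2898163662901 F [-0.81 -1.3   0.03]
```

View pics/c18.png

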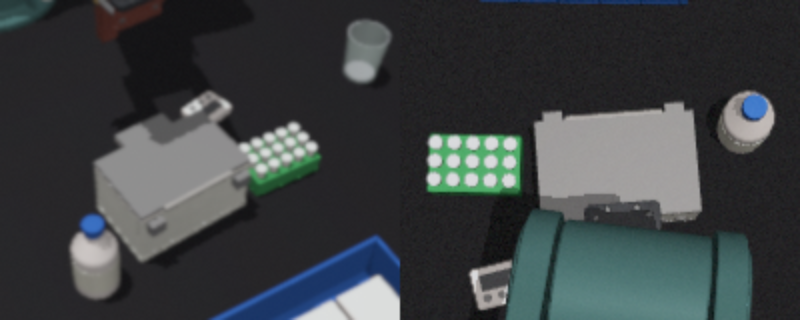

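The cover lies flat on the rim (left half, around (170,165)). The hand is clear, and the rack, bottle and timer look undisturbed.

```bash
python3 -c "
from plant import job_done; print(job_done())"
```

```text
the job is handed in; nothing more can be done
None
```

The cover is shut and the hand is clear: I tipped it from behind, let it fall, caught it at about 0.9 rad on the outside of the closed fingers, and lowered it slowly with no slam. The first push did not go far enough for it to fall, so I pushed a second time. The job is handed in.

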